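# Reset, enable and hold-to-run from the control stations

### The job

Start the rotor bench's test run from the four control stations set out on the bench: press the square key fully home and let it come back up, then push down the high side of the rocker so that it tips fully over, then press the wide mushroom button fully down and keep holding it down - the program finishes while still holding it. Press with the tips of the closed fingers and pick nothing up; leave the small round button alone, and leave the stations and the other things on the bench where they stand.

Things in the scene. Friction and masses are not known exactly. Their poses are not given: they have to be found in the camera images.
- square_station: Loose grey control station, a box 80 x 80 mm and 44 mm high with an aluminium cover and rubber feet, 0.9 kg or so; origin at the centre of its underside, z up. Carries the square key in the middle of its top.
- square_key_top (a point): Centre of the top face of the square black key (32 x 32 mm); at rest 58 mm above the bench, goes down with the key.
- square_key (a joint): Travel of the square key, m: 0 at rest, 0.007 fully down. Sprung: about 3 N starts it, 6 N takes it fully down; it comes back up when let go.
- rocker_station: Loose grey control station, a box 80 x 80 mm and 44 mm high with an aluminium cover and rubber feet, 0.9 kg or so; origin at the centre of its underside, z up. Carries the black rocker paddle in the middle of its top. The paddle's 66 mm length runs along this body's x axis, and its +x half is the side that stands high at the start. The station may be turned any way round.
- rocker_high_side (a point): Point on the top face of the rocker paddle (66 x 30 mm, 8 mm thick), 24 mm from the pivot towards the end that stands high at the start: the place to press. It moves with the paddle: about 65 mm above the bench at the start and 55 mm when the rocker is fully over. The pivot lies 56 mm above the bench in the middle of the station.
- rocker (a joint): Tilt of the rocker, rad: from -0.22 (this side high, about as it starts) to +0.22 (this side fully down). It has no spring, only a little friction (about 2 N at the place to press), and stays where it is left.
- mushroom_station: Loose grey control station, a box 80 x 80 mm and 44 mm high with an aluminium cover and rubber feet, 0.9 kg or so; origin at the centre of its underside, z up. Carries the wide mushroom button in the middle of its top.
- mushroom_top (a point): Centre of the nearly flat top of the black mushroom button (round, 46 mm across); at rest 70 mm above the bench, goes down with the button.
- mushroom (a joint): Travel of the mushroom button, m: 0 at rest, 0.008 fully down. Sprung: about 3 N starts it, 6.5 N takes it fully down; it comes back up when let go.
- round_station: Loose grey control station, a box 80 x 80 mm and 44 mm high with an aluminium cover and rubber feet, 0.9 kg or so; origin at the centre of its underside, z up. Carries a small round black button (18 mm across, top 56 mm above the bench); this one is not to be pressed.
- round_button (a joint): Travel of the small round button, m: 0 at rest, 0.006 fully down; 3 N starts it. To be left alone.
- armature_1: Small motor armature lying on the bench among the stations, 110 mm long, 32 mm thick; bystander. Origin under its middle as it lies at the start.
- armature_2: Second motor armature lying among the stations, 120 mm long, 34 mm thick; bystander. Origin under its middle as it lies at the start.
- screwdriver: Screwdriver lying among the stations, 188 mm long, 26 mm thick; bystander. Origin under its middle.
- oil_bottle: Small oil bottle with a spout, 37 mm across, 104 mm high, standing behind the stations; bystander. Origin under its middle.
- putty_tin: Round tin, 62 mm across, 29 mm high, behind the stations; bystander. Origin under its middle.
- v_block: Steel V-block, 36 x 50 x 34 mm, behind the stations; bystander. Origin under its middle.

How it is judged:
On the way, in this order (a step that is already met when the one before it is completed fails the run):
1. the square key is pressed fully home (value of joint square_key above 0.0055 m), for 0.05 s.
2. the square key is up again and the rocker has been tipped fully over to its other side (value of joint rocker above 0.17 rad and value of joint square_key below 0.0015 m), for 0.1 s.
3. the mushroom button is held fully down by the fingers (value of joint mushroom above 0.006 m and contact force between the fingers and mushroom_station above 1 N), for 0.3 s.
At the end, for the whole second after the job is handed in: The fingers hold the mushroom button down (more than 6 of its 8 mm, contact force over 1 N), the rocker is tipped over (past +0.17 rad), the square key and the small round button are up (within 1.5 mm), every station is within 20 mm and every other listed thing within 30 mm of where it stood (all of step 2 and all of step 3 and value of joint round_button below 0.0015 m and distance of each of square_station, rocker_station, mushroom_station, round_station from where it was at the start of the episode below 0.02 m and distance of each of armature_1, armature_2, screwdriver, oil_bottle, putty_tin, v_block from where it was at the start of the episode below 0.03 m); the arm keeps its last pose, push and grip.
It fails at once if the mushroom button is pressed before the rocker has been tipped over (value of joint mushroom above 0.004 m and value of joint rocker below 0.1 rad).
It fails at once if the small round button is pressed (value of joint round_button above 0.003 m).
It fails at once if a station is lifted (15 mm), tipped (0.2 rad) or shoved out of place (20 mm) (height (world z) of any of square_station, rocker_station, mushroom_station, round_station above 0.015 m or angle between any of square_station, rocker_station, mushroom_station, round_station's own z axis and vertical above 0.2 rad or distance of any of square_station, rocker_station, mushroom_station, round_station from where it was at the start of the episode above 0.02 m).
It fails at once if a bystander is picked up or knocked more than 30 mm from its place (distance of any of armature_1, armature_2, screwdriver, oil_bottle, putty_tin, v_block from where it was at the start of the episode above 0.03 m).
It also fails if it takes over 45 s, if anything falls off the work surface, if the arm or the gripper's body presses on something with over 40 N, if the wrist force passes 120 N, or if a joint passes its speed limit or range.

### The arm

A 7-joint arm with a two-finger parallel gripper is mounted at the origin on a cart in front of the work surface, level with it; the furniture and walls round the work are solid. World frame = base frame: x ahead of the robot, y to its left, z up, the work surface at z = 0. Lengths are in m, angles in rad, forces in N, time in s.
With the tool pointing down it reaches from about 0.4 to 0.85 m from the base axis. Payload 6.9 kg.
Tool frame: the origin (TCP) lies midway between the tips of the shut fingers; the grasp point (between the pads) lies behind it (ctrl.pinch_z is the z of the grasp point in the tool frame, in m); z points along the fingers, y is the direction in which the jaws open and shut (so a half turn about z gives the same grasp; the last joint's range is limited). The gripper opens to 85 mm and grips with 20 to 120 N. Pads are 22 mm wide; open, the fingers measure 114 mm over their backs; the gripper's body (76 mm by 85 mm) begins 54 mm behind the grasp point. The pads swing forward as they close: fully open they stand 13 mm farther back than shut.
Start: joints at [1.327, 0.507, -0.238, 1.5, 0.126, 1.149, -0.155], TCP at [0.214, -0.587, 0.231] pointing down, gripper open.
Joint ranges: [-3.08, 3.08], [-0.24, 2.05], [-1.43, 1.35], [0, 2.5], [-1.52, 4.66], [0.17, 1.96], [-2.89, 2.89]. Speed limits (rad/s): [2.39, 2.39, 3.14, 3.14, 3.14, 3.14, 3.14].

### API

Orientations are given as a unit quaternion [w, x, y, z].
In Python, from station import ctrl, get_state, vision, ticket, models gives the robot as it stands. Calls block until the motion is done:
- ctrl.movep(position, orientation): joint-space move of the TCP to a pose.
- ctrl.movel(position, frame=None, max_speed=0.15): straight line of the TCP; frame=None keeps the orientation; max_speed is the mean speed in m/s.
- ctrl.set_joints(angles): joint-space move.
- ctrl.ungrasp() and ctrl.close_gripper(force=None): open the fingers fully, or close them until they stop; force is the grip in N (None keeps the last).
- ctrl.pause(seconds).
- ctrl.ik(position, orientation): joint angles nearest the present ones, or None.
- get_state(): the state.
- vision.grab_frame(name): name is "side" or "top"; returns (picture, depth): 400x640x3 uint8, blue, green, red; 400x640 float32, m along the optical axis (not along the pixel's ray), 0 where there is no reading.
- vision.camera_info(name): a dict with "mtx" (3x3 intrinsics, pixels), "R" (3x3) and "t" (3): a world point X has camera coordinates R X + t. Camera axes: x right, y down, z forward; pixel columns grow to the right and rows downward; lengths in m; the calibration is good to about 2 mm. A picture is of the moment at which its call begins. camera_info takes no time and is no camera call.
A pose or a line that the arm cannot do raises ctrl.Unreachable and nothing moves.
- ticket.close_job(): hands the job in, once; it reports no verdict.
Trained networks look in the newest picture that a camera, given by its name, has taken for a name from the list of things; names that differ only in an ending like _2 or _b are one class to them, and where a whole thing is asked for, a point or a joint stands for the part that bears it (a point fixed in the world has none). Each returns a list of dicts, best first, with "p" (0 to 1); they miss things now and then, are a little off and sometimes report something else, mostly with a low value. They report only what shows in the picture. A call takes as long as a camera call.
- models.recognise(camera, target): "point" ([column, row] in pixels, amid what is visible of it).
- models.masks_of(camera, target): "mask" (400x640 bool, what is visible of it) and "point" ([column, row] in pixels, amid what is visible of it).
The state is a dict: "time": time; "qpos": joint angles; "qd": joint speeds; "tau": joint torques, N m; "tcp_pos": TCP position; "eef_rot": TCP orientation; "contact_force": force on the tool from outside, world axes, zero at the start; "wrist_torque": the same for the moment, N m; "width": finger opening in m.
Only numpy, scipy, OpenCV 4.12 (cv2) and the standard library are available. Lean on these libraries where they do the work, as an engineer would, in place of code of your own. Each camera call takes 0.05 s, during which the arm holds its last target. There are 200 camera calls.

## Working session

There is one attempt and no reset: what is moved stays moved. The work goes in short steps, each a Python script; the robot and the scene stay as the last script left them, time stands still between calls to the robot, and variables do not carry over. Pictures are saved under pics/ and viewed, about 8 in all and at most 12, crops included, and the job is handed in when it is done.

```bash
mkdir -p pics; ls; cat > h.py <<'E'
from station import ctrl,get_state,vision,ticket,models
import numpy as np,cv2
def world(cam,uv,d=None,z=None):
    c=vision.camera_info(cam);K,R,t=map(np.array,(c["mtx"],c["R"],c["t"]))
    r=R.T@(np.linalg.inv(K)@np.array([uv[0],uv[1],1.])); o=-R.T@t
    return o+r*(d if d is not None else (z-o[2])/r[2])
E
python3 - <<'E'
from h import *
D={}
for cam in("top","side"):
    im,d=vision.grab_frame(cam); cv2.imwrite(f"pics/{cam}0.png",im); np.save(f"{cam}d.npy",d)
    c=vision.camera_info(cam); print(cam,-np.array(c["R"]).T@np.array(c["t"]))
    for n in["square_station","square_key_top","rocker_station","rocker_high_side","mushroom_station","mushroom_top","round_station","round_button","oil_bottle"]:
        for r in models.recognise(cam,n)[:3]:
            u,v=r["point"]; dd=d[int(v),int(u)]
            print(n,round(r["p"],2),np.round([u,v]),np.round(world(cam,(u,v),dd),3))
print(get_state())
E
```

```text
pics
top [ 0.46477709 -0.12792515  1.04437508]
square_station 0.94 [350. 271.] [ 0.456 -0.198  0.057]
square_key_top 0.48 [358. 270.] [ 0.46  -0.217  0.054]
square_key_top 0.42 [187. 275.] [0.452 0.167 0.055]
square_key_top 0.41 [314. 258.] [ 0.487 -0.117  0.036]
rocker_station 0.77 [272. 247.] [ 0.512 -0.023  0.058]
rocker_station 0.67 [315. 259.] [ 0.484 -0.12   0.033]
rocker_high_side 0.69 [271. 248.] [ 0.509 -0.02   0.06 ]
rocker_high_side 0.67 [438. 244.] [ 0.514 -0.393  0.068]
mushroom_station 0.71 [434. 244.] [ 0.515 -0.383  0.071]
mushroom_top 0.75 [441. 244.] [ 0.515 -0.401  0.067]
round_station 0.61 [191. 276.] [0.45  0.158 0.055]
round_button 0.48 [403. 204.] [ 0.61  -0.328  0.026]
round_button 0.42 [190. 278.] [0.445 0.161 0.057]
oil_bottle 0.83 [227. 200.] [0.62  0.08  0.061]
side [0.09041028 0.61469589 0.83288492]
square_station 0.97 [373. 217.] [ 0.451 -0.185  0.042]
square_key_top 0.7 [378. 208.] [ 0.45  -0.216  0.054]
rocker_station 0.66 [378. 212.] [ 0.443 -0.198  0.056]
rocker_station 0.65 [323. 247.] [ 0.503 -0.005  0.041]
rocker_high_side 0.62 [327. 239.] [ 0.501
[... 287 characters left out ...]
'qpos': array([ 1.32748906,  0.50743371, -0.23761188,  1.50022853,  0.12572821,
        1.14892518, -0.1548109 ]), 'qd': array([-9.10082204e-04, -1.03887519e-03, -7.13174681e-05,  1.00425381e-03,
       -1.25177618e-03,  2.24136152e-04,  1.90771444e-03]), 'tau': array([-4.58625600e-04, -6.20367050e+01, -2.18543530e+00, -2.49959654e+01,
        1.36831828e-02,  2.35857391e-03,  2.69929308e-05]), 'tcp_pos': array([ 0.21357171, -0.58734296,  0.23130672]), 'eef_rot': array([-3.82911070e-06,  9.84831014e-01,  1.73516203e-01, -1.27289168e-05]), 'contact_force': array([0.09400451, 0.11804959, 0.53659593]), 'wrist_torque': array([-0.00405833, -0.02075802,  0.0059322 ]), 'width': 0.08539772420594165}
```

```bash
python3 - <<'E'
from h import *
im=cv2.imread("pics/top0.png")[170:310,160:480]; cv2.imwrite("pics/topc.png",cv2.resize(im,None,fx=2.5,fy=2.5,interpolation=cv2.INTER_CUBIC))
im=cv2.imread("pics/side0.png")[150:330,240:440]; cv2.imwrite("pics/sidec.png",cv2.resize(im,None,fx=3.3,fy=3.3,interpolation=cv2.INTER_CUBIC))
# height map from top
d=np.load("topd.npy"); v,u=np.mgrid[0:400,0:640]
c=vision.camera_info("top");K,R,t=map(np.array,(c["mtx"],c["R"],c["t"]))
P=((np.linalg.inv(K)@np.stack([u.ravel(),v.ravel(),np.ones(u.size)]))*d.ravel()-t[:,None]).T@R
P=P.reshape(400,640,3)
np.set_printoptions(linewidth=200)
for n,(x,y) in dict(sq=(.456,-.205),ro=(.51,-.021),mu=(.515,-.39)).items():
    m=(abs(P[...,0]-x)<.06)&(abs(P[...,1]-y)<.06)&(d>0)
    q=P[m]
    for lo,hi in((.038,.048),(.050,.064),(.064,.08)):
        s=q[(q[:,2]>lo)&(q[:,2]<hi)]
        if len(s)>8: print(n,lo,len(s),np.round(s.mean(0),4),np.round(s.min(0),3),np.round(s.max(0),3),np.round(cv2.minAreaRect(s[:,:2].astype(np.float32)*1000),1) if 0 else cv2.minAreaRect(s[:,:2].astype(np.float32)*1000))
E
```

```text
sq 0.038 799 [ 0.4604 -0.2064  0.0439] [ 0.416 -0.251  0.038] [ 0.504 -0.162  0.048] ((460.4337463378906, -207.79946899414062), (77.34159851074219, 76.37340545654297), 76.494873046875)
sq 0.05 212 [ 0.4604 -0.2073  0.0577] [ 0.439 -0.225  0.05 ] [ 0.479 -0.19   0.063] ((458.5509033203125, -208.41714477539062), (34.198455810546875, 36.190006256103516), 78.6041030883789)
ro 0.038 631 [ 0.5081 -0.0218  0.0437] [ 0.456 -0.072  0.038] [0.559 0.029 0.048] ((508.7237243652344, -20.209243774414062), (76.594482421875, 78.25009155273438), 44.2703742980957)
ro 0.05 324 [ 0.513  -0.0172  0.0587] [ 0.476 -0.048  0.05 ] [0.542 0.009 0.064] ((508.919921875, -20.783447265625), (63.55046844482422, 39.52995681762695), 44.37045669555664)
ro 0.064 88 [ 0.4916 -0.0369  0.066 ] [ 0.478 -0.053  0.064] [ 0.512 -0.019  0.07 ] ((495.4267272949219, -33.576683044433594), (27.0340633392334, 28.185264587402344), 45.5758056640625)
mu 0.038 711 [ 0.5157 -0.3911  0.0437] [ 0.476 -0.433  0.038] [ 0.555 -0.355  0.048] ((516.1248779296875, -393.3197326660156), (76.05110168457031, 76.5317153930664), 87.3253402709961)
mu 0.05 29 [ 0.5126 -0.3846  0.0623] [ 0.494 -0.417  0.06 ] [ 0.539 -0.373  0.064] ((513.3873901367188, -391.85455322265625), (43.271812438964844, 37.07630920410156), 42.702064514160156)
mu 0.064 294 [ 0.5162 -0.394   0.0688] [ 0.496 -0.417  0.064] [ 0.538 -0.374  0.074] ((516.3286743164062, -394.5427551269531), (40.6985969543457, 43.394039154052734), 70.03058624267578)
```

View pics/topc.png

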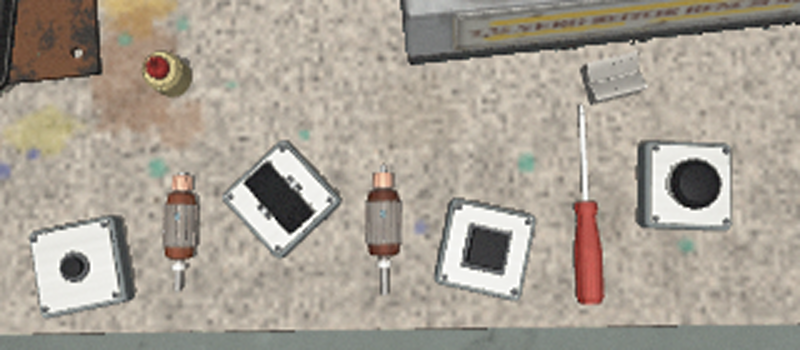

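View pics/sidec.png

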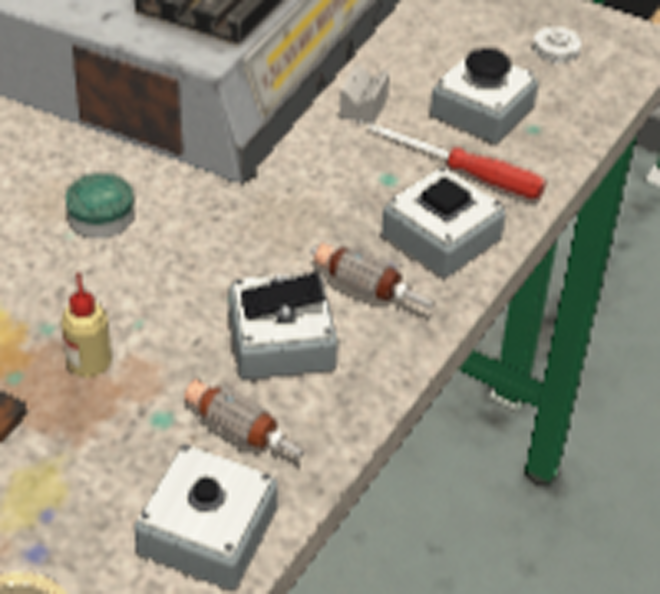

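The crop shows, left to right: the round button at crop px (75,267), the rocker (280,197) with its lower-right end high, the square key (487,250) and the mushroom (693,184). The depth agrees, and the way above them is clear. I'll press the square key first.

```bash
cat >> h.py <<'E'
def q(a): return [0,np.cos(a/2),np.sin(a/2),0]
def press(x,y,top,travel,fstop,a):
    ctrl.movep([x,y,top+.05],q(a)); ctrl.movel([x,y,top+.008],max_speed=.08); ctrl.pause(.2)
    f0=get_state()["contact_force"][2]; z=top+.008
    while z>top-travel-.008:
        z-=.0015; ctrl.movel([x,y,z],max_speed=.03); s=get_state()
        f=s["contact_force"][2]-f0
        print(round(z,4),np.round(s["tcp_pos"],4),round(f,1))
        if f>fstop: break
    return z
E
python3 - <<'E'
from h import *
a=np.radians(20)
ctrl.close_gripper(20)
p=get_state()["tcp_pos"]
print(get_state()["time"],p)
z=press(.4595,-.208,.058,.007,12,a)
ctrl.pause(.2); print(get_state()["contact_force"],get_state()["time"])
im,_=vision.grab_frame("side"); cv2.imwrite("pics/p1.png",cv2.resize(im[120:330,260:460],None,fx=3,fy=3))
E
```

```text
1.7667 [ 0.21355382 -0.58735021  0.23125143]
0.0645 [ 0.4595 -0.208   0.0646] -0.9
0.063 [ 0.4594 -0.208   0.0629] -0.2
0.0615 [ 0.4594 -0.208   0.0614] -1.1
0.06 [ 0.4594 -0.208   0.0599] -1.1
0.0585 [ 0.4595 -0.208   0.0584] -0.5
0.057 [ 0.4596 -0.208   0.0571] 2.4
0.0555 [ 0.4596 -0.208   0.0556] 3.4
0.054 [ 0.4596 -0.208   0.054 ] 3.8
0.0525 [ 0.4596 -0.208   0.0526] 4.3
0.051 [ 0.4596 -0.208   0.0512] 4.1
0.0495 [ 0.4597 -0.2081  0.0509] 20.5
[-4.87054322  1.44803059 21.04051769] 7.3
```

View pics/p1.png

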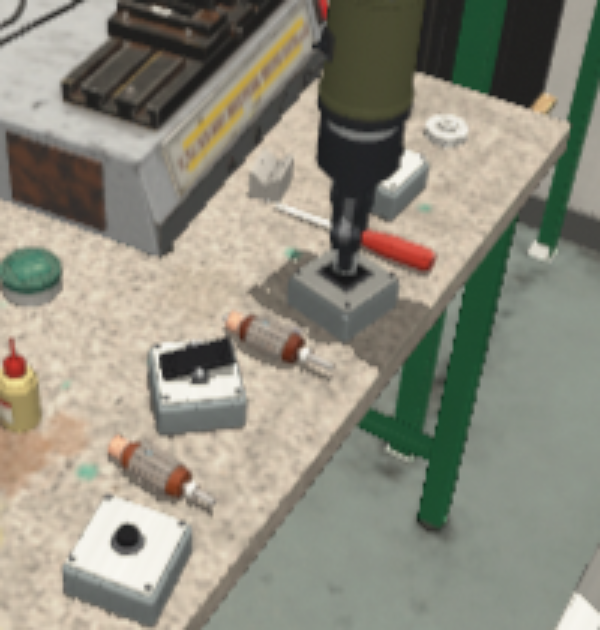

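The key bottomed at z 0.051 with 20 N, and the picture shows the fingertips on it. I'll release it and do the rocker.

```bash
python3 - <<'E'
from h import *
a=np.radians(45)
ctrl.movel([.4595,-.208,.12])
press(.4915,-.0378,.066,.010,12,a)
ctrl.pause(.2); print(get_state()["contact_force"])
ctrl.movel([.4915,-.0378,.13])
ctrl.movep([.48,-.2,.16],q(np.radians(20)))
im,d=vision.grab_frame("side"); cv2.imwrite("pics/p2.png",cv2.resize(im[120:330,260:460],None,fx=3,fy=3))
im,d=vision.grab_frame("top")
for e in(-1,1): 
    X=np.array([.5087+e*.015,-.0205+e*.015,.058]); c=vision.camera_info("top")
    m=c["mtx"]@(np.array(c["R"])@X+c["t"]); u,v=(m[:2]/m[2]).astype(int)
    print(e,[np.round(world("top",(u+i,v),d[v,u+i]),3) for i in(-1,0,1)])
print(get_state()["time"])
E
```

```text
0.0725 [ 0.4915 -0.0378  0.0725] 0.2
0.071 [ 0.4914 -0.0378  0.0709] 0.0
0.0695 [ 0.4914 -0.0378  0.0694] -0.1
0.068 [ 0.4914 -0.0378  0.0679] -0.3
0.0665 [ 0.4916 -0.0378  0.0665] 0.2
0.065 [ 0.4914 -0.0378  0.0649] -0.3
0.0635 [ 0.4915 -0.0378  0.0634] -0.1
0.062 [ 0.4915 -0.0377  0.0619] 0.4
0.0605 [ 0.4915 -0.0378  0.0604] -0.0
0.059 [ 0.4914 -0.0379  0.0589] 0.8
0.0575 [ 0.4913 -0.038   0.0574] 1.1
0.056 [ 0.4913 -0.038   0.0563] 7.5
0.0545 [ 0.4914 -0.0381  0.0558] 21.9
[-6.53823783 -1.5171176  21.74281577]
-1 [array([ 0.494, -0.032,  0.055]), array([ 0.494, -0.034,  0.053]), array([ 0.494, -0.036,  0.051])]
1 [array([ 0.525, -0.004,  0.065]), array([ 0.525, -0.006,  0.066]), array([ 0.525, -0.008,  0.066])]
14.4667
```

View pics/p2.png

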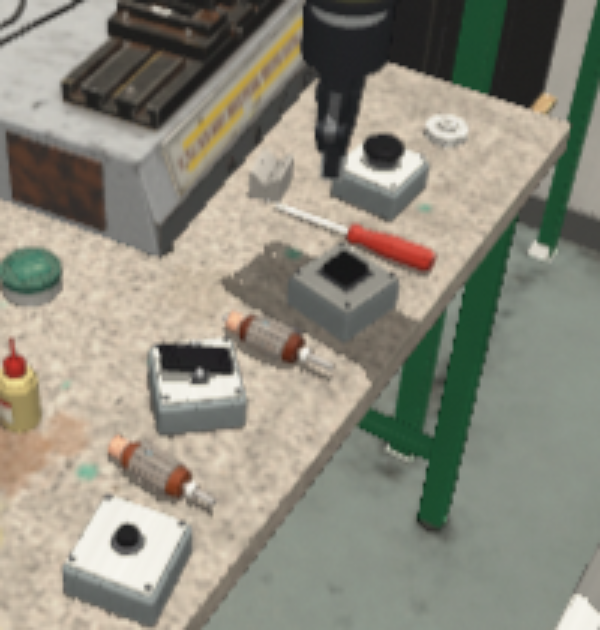

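The rocker is over: depth shows the far end at 66 mm and the pressed end at 53 mm. The key is up again at px (345,268). Next is the mushroom, pressed and held.

```bash
python3 - <<'E'
from h import *
a=np.radians(20)
ctrl.movel([.5163,-.392,.16])
press(.5163,-.3935,.070,.008,12,a)
ctrl.pause(.8); s=get_state(); print(s["contact_force"],s["tcp_pos"],s["time"])
im,d=vision.grab_frame("side"); cv2.imwrite("pics/p3.png",cv2.resize(im[120:330,260:460],None,fx=3,fy=3))
E
```

```text
0.0765 [ 0.5162 -0.3935  0.0765] 0.9
0.075 [ 0.5162 -0.3934  0.0749] 0.8
0.0735 [ 0.5162 -0.3934  0.0733] 0.7
0.072 [ 0.5162 -0.3935  0.0719] 2.2
0.0705 [ 0.5162 -0.3935  0.0704] -0.2
0.069 [ 0.5164 -0.3935  0.0693] 2.9
0.0675 [ 0.5164 -0.3936  0.0676] 4.8
0.066 [ 0.5164 -0.3935  0.066 ] 5.0
0.0645 [ 0.5164 -0.3935  0.0646] 5.6
0.063 [ 0.5164 -0.3935  0.0632] 5.4
0.0615 [ 0.5164 -0.3936  0.0621] 9.7
0.06 [ 0.5165 -0.3936  0.062 ] 18.1
[-5.13033685  3.4921634  19.14058555] [ 0.51651405 -0.39361011  0.06197707] 20.875
```

View pics/p3.png

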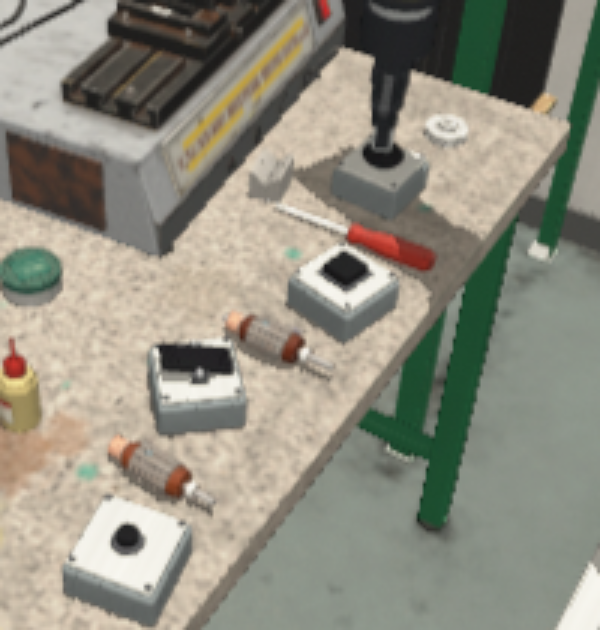

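The mushroom is down and held at z 0.062 with about 19 N. The key is up, the rocker is over and nothing has moved, so I'll hand in.

```bash
python3 -c "
from h import *
print(ticket.close_job(),get_state()['contact_force'])"
```

```text
the job is handed in; nothing more can be done
the job is handed in; nothing more can be done
```

The job is handed in with the closed fingers still holding the mushroom button down. `close_job` gives no verdict, so these are my own last checks:

- **Square key:** it bottomed at z = 0.051 m with about 20 N, the full 7 mm of travel. The later pictures show it back up.
- **Rocker:** the high side was pushed down until it stopped at about 22 N. Top-camera depth afterwards gave the pressed side at about 53 mm and the other side at about 66 mm, so it is tipped over.
- **Mushroom:** it is held at z = 0.062 m, the full 8 mm of travel. The push was about 19 N, 0.8 s after the press ended, at clock time 20.9 s.
- **Everything else:** in the side picture the stations, both armatures, screwdriver, oil bottle, putty tin and V-block looked unmoved. I did not measure their positions again. The small round button was not touched.

No check failed or disagreed. The final call, meant to print the force after handing in, only returned the message that the job was closed.

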